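Load a round bar into the lever collet to its depth stop

ROBOT

A 6-joint arm with a two-finger parallel gripper is mounted at the origin on a cart in front of the work surface, level with it; the furniture and walls round the work are solid. World frame = base frame: x ahead of the robot, y to its left, z up, the work surface at z = 0. Lengths are in mm, angles in degrees, forces in N, time in s.
With the tool pointing down it reaches from about 300 to 850 mm from the base axis. Payload 4.2 kg.
Tool frame: the origin (TCP) lies at the very end of the fingers, on their centre line; the grasp point (between the pads) lies 19 mm behind it; z points along the fingers, y is the line along which they close (so a half turn about z gives the same grasp; the last joint's range is limited). The gripper opens to 91 mm and grips with 3 to 60 N. Pads are 32 mm wide; open, the fingers measure 118 mm over their backs; the gripper's body (76 mm by 178 mm) begins 60 mm behind the grasp point.
Start: joints at [-71.562, 18.312, 89.639, -0, 72.044, -1.146], TCP at [192.734, -541.753, 213.976] pointing down, gripper open.
Joint ranges: [-177.97, 177.97], [-48.28, 115.42], [12.27, 149.76], [-77.06, 257.06], [2.81, 150.46], [-146.56, 146.56]. Speed limits (degrees/s): [147.25, 147.25, 180, 180, 180, 180].

INTERFACE

Orientations are given as [roll, pitch, yaw] about the fixed x, y, z axes, in that order (R = Rz(yaw) Ry(pitch) Rx(roll)).
In Python, from workcell import env, eyes gives the robot as it stands.
- The arm moves only by the tool send_rows, never from a script. Its argument "targets" is text: rows parted by semicolons, each of 7 numbers parted by spaces: the shift along the tool's x, y, z in m, then the turn, a rotation vector about the tool's x, y, z in degrees, then the opening in per cent of the stroke, from 0 (shut) to 100 (fully open). A call has 1 to 12 rows; each row is the pose to reach, as a shift and turn from the pose commanded when the call began, along the tool's axes at that moment; what a row does not reach only later rows make up. A row lasts 1/12 s, in which the tool goes at most 41.7 mm and 7.16 degrees, less where a joint would pass 70% of its speed; a pose out of reach is approached as far as the arm can. A call with a gripper value outside its range is refused whole. The fingers move at their own pace and stop on an object; "grip_force" is the grip in N (left out, the last holds). Time passes only in rows, so rows that repeat a pose let the fingers close. It gives the time, the measured TCP pose, the force, the opening and the grip force at its end, in the units of the state.
- env.state(): the state, without advancing time (a new reading comes with each control period).
- eyes.grab_frame(name): name is "scene" or "top" or "wrist"; returns a dict with "image" (420x560x3 uint8, blue, green, red), "fovy" (degrees; the focal length in pixels is half the picture's height over the tangent of half this angle, whatever the lens; pixels are square), "cx", "cy" (the principal point, pixels), "eye" and "attitude" of the camera in the world. Camera axes: x right, y up, looking along -z (the intrinsics and any distortion apply to the point x, -y, -z); pixel columns grow to the right and rows downward; lengths in mm; the calibration is good to about 2 mm. The wrist camera is an equidistant fisheye: a pixel r from the principal point sees the ray r / f radians off the axis. A picture is of the moment at which its call begins. There is no depth.
- env.job_done(): hands the job in; it is judged then, once.
The state is a dict: "time_s": time; "qpos": joint angles; "qvel": joint speeds; "effort": joint torques, N m; "ee_pos": TCP position; "ee_rot": TCP orientation; "force": force on the tool from outside, world axes, zero at the start; "torque": the same for the moment, N m; "gripper_width": finger opening in mm; "gripper_force": force on a finger pad.
Only numpy, scipy, OpenCV 4.12 (cv2) and the standard library are available. Lean on these libraries where they do the work, as an engineer would, in place of code of your own. Each camera call takes 0.05 s, during which the arm holds its last target. There are 200 camera calls.

TASK

Load the round brass bar into the lever collet on the bench: feed it straight into the open mouth until you feel it come up against the depth stop hidden inside the bore, then let go of it and swing the collet lever fully home to clamp it. Feed it gently: a sprung ball in the bore drags on the bar before it gets to the stop, and the stop is only held by friction, so it must be touched but not driven back. Leave the hexagonal bar in the stock rest and do not disturb the glue stick or the flush cutter.

Things in the scene. Friction and masses are not known exactly. Their poses are not given: they have to be found in the camera images.
- round_bar_center (a point): Centre of the loose round brass bar: 12 mm diameter, 170 mm long along this point's y axis, both ends chamfered alike (either may be fed), 120 to 200 g. It starts level in a notch of the wooden stock rest, its axis 41 mm above the bench.
- hex_bar_center (a point): Centre of the hexagonal brass bar, 16 mm across flats, 170 mm long along this point's y axis, lying in the other notch of the stock rest, parallel to the round bar and 86 mm from it, on either side. It is to stay there.
- stock_rest: Wooden stock rest, fixed; origin under its centre, at bench level. Board 170 (x) x 136 (y) x 8 mm with two V-notched rails along x, 12 mm thick, middles at y = -58 and +58 mm, tops 42 mm above the bench. The bars lie across both rails at x = -43 and +43 mm; between the rails they are free from all sides, 27 mm clear of the board.
- collet_fixture: Grey lever collet closer screwed to the bench; origin under its centre, at bench level, y axis along the bore towards the mouth. Base 104 (x) x 160 (y) x 12 mm, barrel 52 mm diameter along y. Deep in the 14 mm bore, out of sight, is the depth stop, its face 36 to 72 mm behind the mouth plane, set differently each time; it slips back if pushed with more than about 15 N.
- collet_mouth (a point): Centre of the open mouth in the plane of the jaw faces, 62 mm above the bench; y points straight out of it (about to the robot's left), z up: the bar is fed along -y. Nose cap 43 mm wide round three jaws: 13 mm bore when open, conical lead-in 19 mm wide. From 31 mm in, a sprung ball drags on the bar with 2 to 7 N; at the stop the force rises steeply and keeps rising.
- collet_lever (a joint): Lever angle in rad about its upright pivot: 0 fully open (pointing along -x of collet_mouth, towards the robot), 1.30 fully closed at its end stop, turning anticlockwise seen from above: the knob sweeps away from the mouth side until the lever points nearly along -y. Starts at 0 to 0.08. Takes 5 to 8 N at the knob and stays where it is left.
- lever_knob (a point): Middle of the black upright grip at the lever's free end: a round post 15 mm in diameter, from 112 to 154 mm above the bench, this point 138 mm above it. The lever arm, a 9 mm round steel bar, runs from its foot to the pivot, 105 mm above the bench.
- collet_lever_hinge (a point): Point on the lever's upright pivot axis, level with lever_knob and 110 mm from it. The pivot stands on top of the barrel, 95 mm behind the mouth plane; the cap on it ends 113 mm above the bench.
- glue_stick: Loose upright glue stick, 28 mm diameter, 92 mm tall, origin at the centre of its foot. A bystander.
- flush_cutter: Loose pair of small flush cutters with blue grips lying on the bench, 57 x 139 x 12 mm, origin at the centre of the underside. A bystander.

How it is judged:
By the outcome, as a careful person would: the job done as asked, in the order asked, and still so for the second after the job is handed in, with the robot touching nothing.
It also fails if it takes over 72 s, if anything falls off the work surface, if the arm or the gripper's body presses on something with over 40 N, if the wrist force passes 120 N, or if a joint passes its speed limit or range.

## Working session

There is one attempt and no reset: what is moved stays moved. The work goes in short steps, Python scripts to look and compute and a tool call to move; the robot and the scene stay as the last step left them, time stands still between calls to the robot, and variables do not carry over. Pictures are saved under pics/ and viewed, at most 13 in all, crops included, and the job is handed in when it is done.

Besides the shell and the picture viewer there is one more tool, called as name(argument=value, ...) on one line, values as JSON. send_rows: Moves the arm, as the interface text tells. Its arguments: {"type":"object","properties":{"targets":{"type":"string"},"grip_force":{"type":"number"}},"required":["targets"]}

```bash
mkdir -p pics; ls; cat > h.py <<'E'
import numpy as np, cv2
from workcell import env, eyes
from scipy.spatial.transform import Rotation as R
def grab(n,save=None):
    f=eyes.grab_frame(n)
    if save: cv2.imwrite('pics/'+save,f['image'])
    return f
E
python3 - <<'E'
from h import *
s=env.state(); print(s['time_s'],s['ee_pos'],s['ee_rot'],s['force'],s['gripper_width'])
a=grab('scene'); b=grab('top')
for f in (a,b): print(f['fovy'],f['cx'],f['cy'],f['eye'],f['attitude'],[k for k in f])
import pickle; pickle.dump((a,b),open('f.pkl','wb'))
cv2.imwrite('pics/s.png',a['image']);cv2.imwrite('pics/t.png',b['image'])
E
```

```text
pics
0.0 [ 192.56356408 -541.26779933  213.13670748] [-1.79899762e+02 -2.13914288e-03  1.95828382e+01] [-0.22851706 -1.15777842 -0.74244647] 91.41834819093579
50.69110558574829 282.62798164331065 208.05339053889602 [-502.97069375  545.58244233  804.13719218] [  61.59278998    1.16471281 -117.70005244] ['image', 'fovy', 'cx', 'cy', 'eye', 'attitude']
43.54839535459875 280.6678028503396 200.90957455657812 [ 440.20579636  -44.58837039 1422.07234942] [  7.67748247  -0.75352634 -90.57632575] ['image', 'fovy', 'cx', 'cy', 'eye', 'attitude']
```

View pics/s.png

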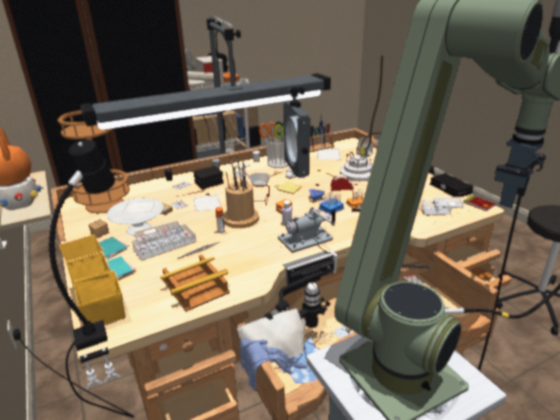

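View pics/t.png

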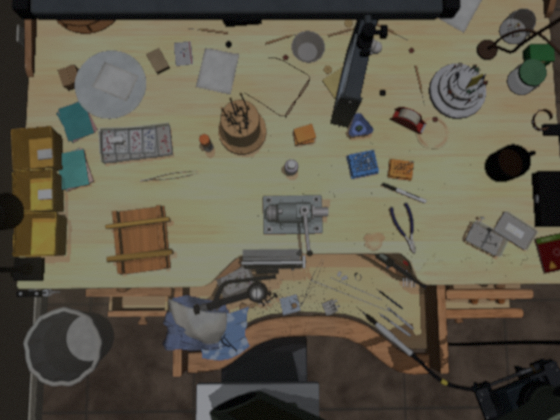

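The scene view shows the stock rest at about (195,282) and the collet at about (305,232). The top view shows the bars at rows ~222 and ~256 over columns 107–173, the collet at (292,214) with its mouth facing left, the lever down to (308,255), the glue stick at (290,167) and the cutter at (403,225). Next I'll look at enlarged crops.

```bash
cat >> h.py <<'E'
def cam(f):
    return R.from_euler('xyz',f['attitude'],degrees=True).as_matrix(), np.array(f['eye'])
def ray(f,u,v,fish=False):
    h=f['image'].shape[0]; F=h/2/np.tan(np.radians(f['fovy']/2))
    x,y=(u-f['cx'])/F,(v-f['cy'])/F
    if fish:
        r=np.hypot(x,y); k=np.sin(r)/r if r>1e-9 else 1; d=np.array([x*k,-y*k,-np.cos(r)])
    else: d=np.array([x,-y,-1.])
    M,e=cam(f); return e,M@d
def onz(f,u,v,z,fish=False):
    e,d=ray(f,u,v,fish); return e+d*(z-e[2])/d[2]
def proj(f,P,fish=False):
    h=f['image'].shape[0]; F=h/2/np.tan(np.radians(f['fovy']/2))
    M,e=cam(f); c=M.T@(np.array(P)-e); x,y,z=c[0],-c[1],-c[2]
    if fish:
        r=np.hypot(x,y); k=np.arctan2(r,z)/r
    else: k=1/z
    return np.array([f['cx']+F*k*x,f['cy']+F*k*y])
E
python3 - <<'E'
from h import *
import pickle; a,b=pickle.load(open('f.pkl','rb'))
t=b['image'][150:280,95:345]; s=a['image'][195:310,150:345]
cv2.imwrite('pics/tc.png',cv2.resize(t,None,fx=3.2,fy=3.2,interpolation=cv2.INTER_CUBIC))
for n,(u,v,z) in dict(barA_l=(107,222,41),barA_r=(173,222,41),barB_l=(107,256,41),barB_r=(173,256,41),collet=(292,214,12),knob=(308,253,154),pivot=(305,214,113),glue=(290,167,92),cut=(403,225,5)).items(): print(n,onz(b,u,v,z).round())
E
```

```text
barA_l [574. 392.  41.]
barA_r [573. 219.  41.]
barB_l [485. 389.  41.]
barB_r [484. 218.  41.]
collet [594. -95.  12.]
knob [ 484. -127.  154.]
pivot [ 583. -124.  113.]
glue [707. -89.  92.]
cut [ 562. -396.    5.]
```

View pics/tc.png

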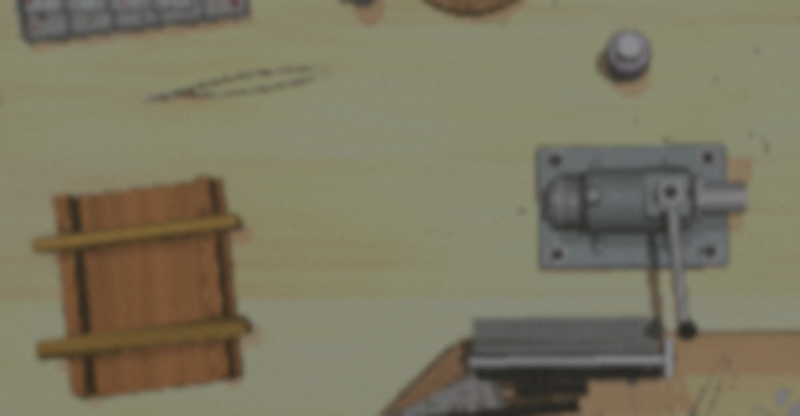

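Both crops show the thinner (round) bar at the upper position, with ends at tc (35,245) and (240,220). The thicker hex bar is below it. The mouth is at tc (545,203), the pivot at (671,192) and the knob at (686,328). I'll work out the targets from these and move in for a close look.

```bash
cat >> h.py <<'E'
def pose(p,yaw): return np.array(p,float), R.from_euler('xyz',[180,0,yaw],degrees=True)
def delta(p0,y0,p1,y1):
    a,A=pose(p0,y0); b,B=pose(p1,y1)
    return (A.inv().apply(b-a)/1000).round(4), np.degrees((A.inv()*B).as_rotvec()).round(2)
E
python3 - <<'E'
from h import *
import pickle; a,b=pickle.load(open('f.pkl','rb'))
o=lambda x,y,z: onz(b,95+x/3.2,150+y/3.2,z).round(1)
e1,e2=o(35,245,41),o(240,220,41); d=e1-e2
print(e1,e2,(e1+e2)/2,np.linalg.norm(d),np.degrees(np.arctan2(d[1],d[0])))
print('mouth',o(545,203,62),'piv',o(671,192,113),'knob',o(686,328,154),'base',[o(*c,12) for c in((538,145),(724,145),(728,268),(540,268))])
print(delta([192.734,-541.753,213.976],19.584,[560,290,270],97))
E
```

```text
[562.1 394.3  41. ] [581.2 227.1  41. ] [571.65 310.7   41.  ] 168.28740297479192 96.51690236331625
mouth [590.8 -24.   62. ] piv [ 593.  -123.6  113. ] knob [ 485.3 -130.7  154. ] base [array([645.8, -17.7,  12. ]), array([ 644.5, -175.3,   12. ]), array([ 540.1, -176.6,   12. ]), array([541.6, -18.8,  12. ])]
(array([ 0.6248, -0.6605, -0.056 ]), array([ -0.  ,   0.  , -77.42]))
```

send_rows(targets="0.312 -0.33 -0.056 0 0 -38.7 60;0.312 -0.33 -0.056 0 0 -38.7 60;0.312 -0.33 -0.056 0 0 -38.7 60;0.312 -0.33 -0.056 0 0 -38.7 60;0.312 -0.33 -0.056 0 0 -38.7 60;0.312 -0.33 -0.056 0 0 -38.7 60;0.312 -0.33 -0.056 0 0 -38.7 60;0.312 -0.33 -0.056 0 0 -38.7 60;0.312 -0.33 -0.056 0 0 -38.7 60;0.312 -0.33 -0.056 0 0 -38.7 60;0.312 -0.33 -0.056 0 0 -38.7 60;0.312 -0.33 -0.056 0 0 -38.7 60")

```text
time_s: 1.1
ee_pos: [378.4, -120.4, 270.7]
ee_rot: [179.9, -0.2, 58.8]
force: [-0.2, -0.7, 0.8]
gripper_width: 54.7
gripper_force: 0.0
```

```bash
python3 - <<'E'
from h import *
s=env.state();print(s['ee_pos'],s['ee_rot'],s['qvel'])
print(delta([376.1,-126.3,270],58.28,[560,290,270],97))
E
```

```text
[ 378.41698473 -120.36165379  270.70771129] [179.94203396  -0.23426335  58.78852234] [-6.62115339  0.50816608  1.15553483 -5.72396049 -0.43519964 -6.3149601 ]
(array([ 0.4508, -0.0624, -0.    ]), array([  0.  ,   0.  , -38.72]))
```

send_rows(targets="0.451 -0.062 0 0 0 -38.7 60;0.451 -0.062 0 0 0 -38.7 60;0.451 -0.062 0 0 0 -38.7 60;0.451 -0.062 0 0 0 -38.7 60;0.451 -0.062 0 0 0 -38.7 60;0.451 -0.062 0 0 0 -38.7 60;0.451 -0.062 0 0 0 -38.7 60;0.451 -0.062 0 0 0 -38.7 60;0.451 -0.062 0 0 0 -38.7 60;0.451 -0.062 0 0 0 -38.7 60;0.451 -0.062 0 0 0 -38.7 60;0.451 -0.062 0 0 0 -38.7 60")

```text
time_s: 2.1
ee_pos: [562.4, 295.5, 267.3]
ee_rot: [-180.0, -0.1, 97.2]
force: [-0.8, 0.4, -0.1]
gripper_width: 54.7
gripper_force: 0.0
```

send_rows(targets="0 0 0 0 0 0 60;0 0 0 0 0 0 60;0 0 0 0 0 0 60;0 0 0 0 0 0 60")

```text
time_s: 2.43
ee_pos: [560.2, 288.5, 270.5]
ee_rot: [180.0, 0.0, 96.9]
force: [-0.2, -0.7, 0.6]
gripper_width: 54.6
gripper_force: 0.0
```

```bash
python3 - <<'E'
from h import *
s=env.state();print(s['time_s'],s['ee_pos'],s['ee_rot'],s['qvel'].round(1) if hasattr(s['qvel'],'round') else s['qvel'])
f=grab('wrist','w1.png'); print(f['fovy'],f['cx'],f['cy'],f['eye'],f['attitude'])
import pickle; pickle.dump(f,open('w1.pkl','wb'))
E
```

```text
2.4333 [560.18553787 288.450554   270.45469011] [1.79982935e+02 1.45690098e-02 9.68973186e+01] [ 0.  -0.2 -0.3  0.1 -0.1 -0. ]
65.70646984690485 274.1491825831278 207.36593362626573 [551.21854616 362.49968727 441.82182972] [-15.65760794   0.05534499   6.89328877]
```

View pics/w1.png

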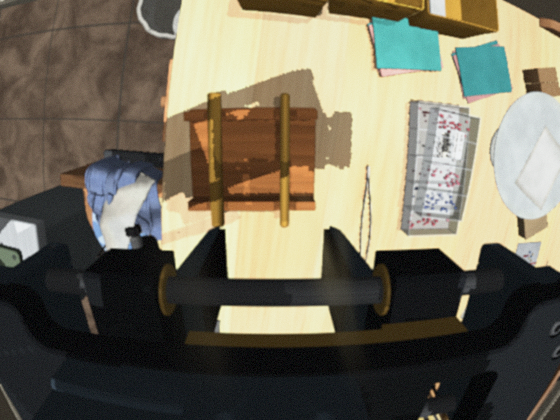

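Wrist view: the round (thinner) bar is at column ~284, rows 95–226. The hex bar is at column ~215, rows 93–226.

```bash
python3 - <<'E'
from h import *
import pickle; f=pickle.load(open('w1.pkl','rb')); im=f['image']
hsv=cv2.cvtColor(im,cv2.COLOR_BGR2HSV)
for v in (100,165,220): print(v,[tuple(int(x) for x in hsv[v,u]) for u in range(276,294,2)])
m=cv2.inRange(hsv,(18,110,40),(32,255,200)); m[:, :200]=0; m[:,300:]=0; m[:85]=0; m[235:]=0
for lo,hi in((200,235),(270,300)):
    mm=m.copy(); mm[:,:lo]=0; mm[:,hi:]=0
    n,l,st,c=cv2.connectedComponentsWithStats(mm); i=1+np.argmax(st[1:,4]); print(st[i])
    ys,xs=np.where(l==i); P=[]
    for v in range(ys.min(),ys.max()+1):
        P.append((xs[ys==v].mean(),v,len(xs[ys==v])))
    P=np.array(P); q=np.array([onz(f,a,b,41,True)[:2] for a,b,_ in P])
    k=slice(8,-8); p=np.polyfit(q[k,1],q[k,0],1); y0,y1=q[0,1],q[-1,1]
    print('ends',y0,y1,'mid',np.polyval(p,(y0+y1)/2),(y0+y1)/2,'yaw',90-np.degrees(np.arctan(p[0])),'w',np.median(P[:,2]),'resid',np.std(q[k,0]-np.polyval(p,q[k,1])))
E
```

```text
100 [(18, 102, 103), (16, 103, 104), (19, 125, 92), (18, 178, 106), (19, 166, 138), (19, 177, 134), (20, 170, 111), (16, 99, 139), (17, 84, 155)]
165 [(10, 159, 85), (13, 173, 78), (16, 180, 71), (19, 172, 83), (19, 161, 87), (19, 173, 84), (17, 159, 77), (14, 170, 84), (12, 163, 141)]
220 [(25, 67, 241), (27, 66, 240), (21, 128, 175), (20, 171, 185), (20, 168, 203), (19, 167, 179), (21, 129, 164), (24, 77, 236), (26, 61, 242)]
[ 207   93   17  134 1587]
ends 386.51919855695445 216.40529371820114 mid 483.39678215094744 301.4622461375778 yaw 96.51967025867188 w 12.0 resid 0.5099546946620938
[ 279   93   11  133 1036]
ends 395.19204210508974 228.90222718536663 mid 569.5678067634112 312.0471346452282 yaw 97.07702316450164 w 8.0 resid 0.4679722389641905
```

```bash
cat > c.py <<'E'
from h import *
class C:
    def __init__(s): s.p=np.array([192.734,-541.753,213.976]); s.R=pose([0,0,0],19.584)[1]
    def mv(s,x,y,z,c=0,a=0,b=0):
        s.p=s.p+s.R.apply(np.array([x,y,z])*1000); s.R=s.R*R.from_rotvec([a,b,c],degrees=True); return s
    @property
    def yaw(s): x=s.R.apply([1,0,0]); return np.degrees(np.arctan2(x[1],x[0]))
    def to(s,p,y): print('from',s.p.round(1),round(s.yaw,2),delta(s.p,s.yaw,p,y))
c=C().mv(.312,-.33,-.056,-38.7).mv(.451,-.062,0,-38.7)
E
python3 - <<'E'
from c import *
c.to([568.2,329.4,22],96.8)
E
```

```text
from [560.4 290.  270. ] 96.98 (array([0.0382, 0.0125, 0.248 ]), array([-0.  , -0.  ,  0.18]))
```

send_rows(targets="0.038 0.0125 0.04 0 0 0.2 60;0.038 0.0125 0.08 0 0 0.2 60;0.038 0.0125 0.12 0 0 0.2 60;0.038 0.0125 0.15 0 0 0.2 60;0.038 0.0125 0.18 0 0 0.2 60;0.038 0.0125 0.205 0 0 0.2 60;0.038 0.0125 0.225 0 0 0.2 60;0.038 0.0125 0.24 0 0 0.2 60;0.038 0.0125 0.248 0 0 0.2 60;0.038 0.0125 0.248 0 0 0.2 60;0.038 0.0125 0.248 0 0 0.2 60")

```text
time_s: 3.4
ee_pos: [568.6, 328.9, 22.6]
ee_rot: [180.0, -0.0, 96.8]
force: [0.9, -0.0, 0.5]
gripper_width: 54.6
gripper_force: 0.0
```

```bash
python3 - <<'E'
from h import *
s=env.state();print(s['time_s'],s['ee_pos'],s['ee_rot'],s['force'])
f=grab('wrist','w2.png')
E
```

```text
3.4 [568.61319274 328.91736102  22.57564825] [ 1.79958835e+02 -1.00606291e-02  9.67511284e+01] [ 0.94522853 -0.00308667  0.46758079]
```

View pics/w2.png

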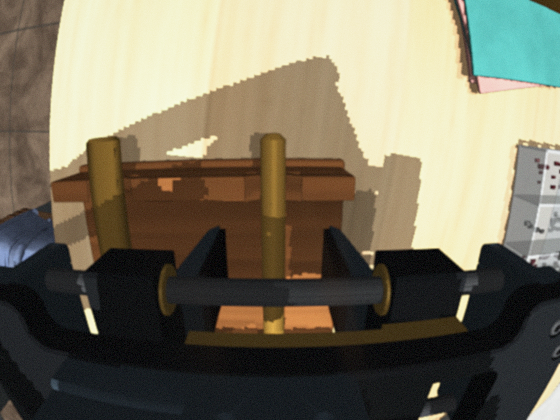

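The round bar (column ~273) is centred between the fingers (columns 215–335). The hex bar is well clear. I'll grip now.

send_rows(targets="0 0 0 0 0 0 0;0 0 0 0 0 0 0;0 0 0 0 0 0 0;0 0 0 0 0 0 0;0 0 0 0 0 0 0;0 0 0 0 0 0 0;0 0 0 0 0 0 0;0 0 0 0 0 0 0", grip_force=45)

```text
time_s: 4.12
ee_pos: [568.1, 329.2, 22.0]
ee_rot: [-180.0, 0.0, 96.8]
force: [-0.3, 0.6, 1.3]
gripper_width: 11.5
gripper_force: 45.0
```

send_rows(targets="0 0 -0.01 0 0 0 0;0 0 -0.03 0 0 0 0;0 0 -0.06 0 0 0 0;0 0 -0.09 0 0 0 0;0 0 -0.12 0 0 0 0;0 0 -0.15 0 0 0 0;0 0 -0.17 0 0 0 0;0 0 -0.18 0 0 0 0;0 0 -0.18 0 0 0 0;0 0 -0.18 0 0 0 0")

```text
time_s: 4.95
ee_pos: [567.8, 329.0, 201.3]
ee_rot: [-180.0, 0.0, 96.8]
force: [-0.3, 0.2, -2.7]
gripper_width: 11.1
gripper_force: 45.0
```

```bash
cat >> c.py <<'E'
c.mv(.038,.0125,.248,.2).mv(0,0,-.18)
E
python3 - <<'E'
from c import *
s=env.state(); print(s['force'])
# go high, back off mouth so wrist camera sees collet: grasp y ~ mouth+105+100
c.to([591,200,202],90)
E
```

```text
[-0.25214229  0.17979538 -2.65431949]
from [568.2 329.2 202. ] 96.78 (array([-0.131 ,  0.0074, -0.    ]), array([ 0.  , -0.  ,  6.78]))
```

```bash
python3 - <<'E'
from c import *
c.to([535,-90,270],90)
E
```

```text
from [568.2 329.2 202. ] 96.78 (array([-0.4124, -0.0825, -0.068 ]), array([ 0.  , -0.  ,  6.78]))
```

send_rows(targets="-0.02 -0.004 -0.01 0 0 0.5 0;-0.055 -0.011 -0.025 0 0 1.3 0;-0.095 -0.019 -0.045 0 0 2.3 0;-0.135 -0.027 -0.06 0 0 3.2 0;-0.175 -0.035 -0.068 0 0 4 0;-0.215 -0.043 -0.068 0 0 4.6 0;-0.255 -0.051 -0.068 0 0 5.2 0;-0.295 -0.059 -0.068 0 0 5.8 0;-0.335 -0.067 -0.068 0 0 6.4 0;-0.37 -0.074 -0.068 0 0 6.78 0;-0.398 -0.0795 -0.068 0 0 6.78 0;-0.412 -0.0825 -0.068 0 0 6.78 0")

```text
time_s: 5.95
ee_pos: [533.3, -93.0, 267.4]
ee_rot: [-179.7, 0.0, 89.8]
force: [0.3, 0.7, -1.2]
gripper_width: 11.1
gripper_force: 45.0
```

send_rows(targets="0 0 0 0 0 0 0;0 0 0 0 0 0 0;0 0 0 0 0 0 0;0 0 0 0 0 0 0")

```text
time_s: 6.28
ee_pos: [534.8, -88.5, 269.1]
ee_rot: [-179.9, -0.0, 90.1]
force: [-0.9, 1.0, -1.7]
gripper_width: 11.5
gripper_force: 45.0
```

```bash
echo 'c.mv(-.412,-.0825,-.068,6.78)' >> c.py
python3 - <<'E'
from c import *
s=env.state();print(s['time_s'],s['ee_pos'],s['ee_rot'],s['force'],c.p,c.yaw)
f=grab('wrist','w3.png'); import pickle; pickle.dump(f,open('w3.pkl','wb'))
for P in ([591,-24,62],[593,-124,113],[485,-130,154]): print(proj(f,P,True))
E
```

```text
6.2833 [534.7767292  -88.45496478 269.11191042] [-1.79908736e+02 -3.64548837e-02  9.00855290e+01] [-0.85731887  0.97323609 -1.65778996] [534.95917156 -89.64364394 269.976     ] 90.00399999999999
[323.10131448 128.01672878]
[328.78461723 224.06608655]
[222.38183846 243.3981251 ]
```

View pics/w3.png

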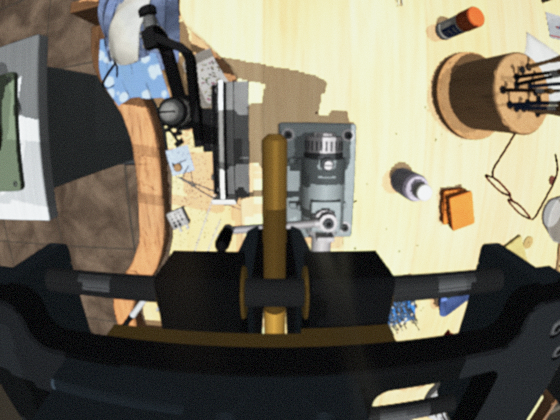

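The collet is in view: nose cap at about col 303–343, row 132, pivot at (325,222), knob at (225,237), with the held bar over cols 263–285. I'll zoom in.

```bash
python3 - <<'E'
from h import *
import pickle; f=pickle.load(open('w3.pkl','rb'))
cv2.imwrite('pics/w3c.png',cv2.resize(f['image'][112:252,212:364],None,fx=4.2,fy=4.2,interpolation=cv2.INTER_CUBIC))
E
```

```text
(no output)
```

View pics/w3c.png

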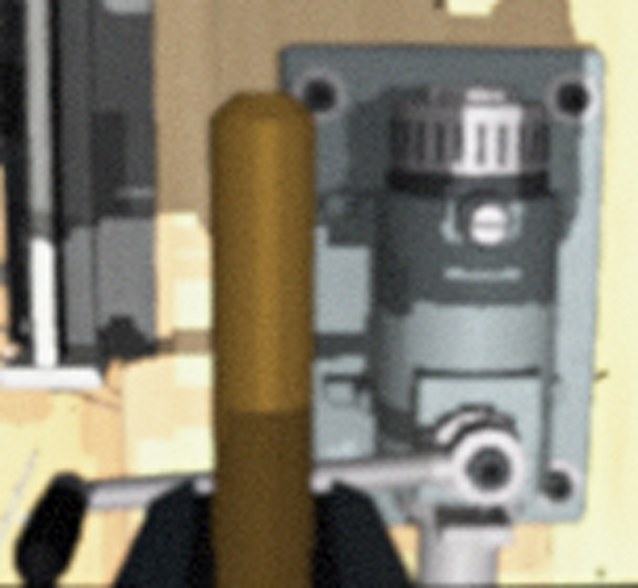

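```bash
python3 - <<'E'
from h import *
import pickle; f=pickle.load(open('w3.pkl','rb'))
o=lambda x,y,z: onz(f,212+(x-1.6)/4.2,112+(y-1.6)/4.2,z,True)[:2].round(1)
for r,l,rr in((115,390,550),(165,388,550),(230,373,556),(290,375,556),(400,380,552)):
    a,b=o(l,r,62),o(rr,r,62); print('axis',r,(a+b)/2,b[0]-a[0])
print('front',o(470,88,62),o(470,88,80)); print('piv',o(488,468,113),'knobtop',o(40,562,154),'foot',o(72,492,112))
a=[o(320,97,14),o(573,97,14),o(557,485,14)];print(a, np.degrees(np.arctan2(*(a[1]-a[2]))), np.degrees(np.arctan2(*(a[1]-a[0])[::-1])))
print('base',[o(*q,12) for q in((283,46),(603,50),(583,520))])
E
```

```text
axis 115 [591.95 -36.8 ] 45.10000000000002
axis 165 [592.   -50.85] 46.0
axis 230 [591.25 -69.3 ] 52.299999999999955
axis 290 [592.1  -86.55] 52.200000000000045
axis 400 [ 593.45 -119.05] 50.69999999999993
front [591.6 -29.3] [588.9 -28.6]
piv [ 591.9 -122.8] knobtop [ 483.7 -132.1] foot [ 485.5 -129.9]
[array([551.9, -34.9]), array([631.9, -33.1]), array([ 633. , -161.8])] -0.4896955931292342 1.2889375601868933
base [array([540.3, -19. ]), array([641.7, -17.8]), array([ 643.5, -175.3])]
```

```bash
python3 - <<'E'
from h import *
import pickle; f=pickle.load(open('w3.pkl','rb')); a,b=pickle.load(open('f.pkl','rb'))
for z in (0,30,60,90): print(z, onz(f,248.5,140,z,True)[:2].round(), onz(b,265,249.4,z)[:2].round())
o=lambda x,y,z: onz(f,212+(x-1.6)/4.2,112+(y-1.6)/4.2,z,True)[:2].round(1)
print('bar far end',o(262,92,293),o(212,150,289),o(314,150,289), o(212,380,289),o(314,380,289))
from c import *
c.to([591.8,105,270],90.4); c.to([591.8,105,43],90.4)
E
```

```text
0 [499. -43.] [500. -22.]
30 [502. -41.] [499. -22.]
60 [504. -39.] [498. -23.]
90 [507. -37.] [496. -23.]
bar far end [534.7 -20.7] [529.1 -27.4] [540.4 -27.3] [529.  -53.7] [540.7 -53.7]
from [535.  -89.6 270. ] 90.0 (array([ 0.1946,  0.0569, -0.    ]), array([ 0. ,  0. , -0.4]))
from [535.  -89.6 270. ] 90.0 (array([0.1946, 0.0569, 0.227 ]), array([ 0. ,  0. , -0.4]))
```

send_rows(targets="0.02 0.006 0 0 0 -0.4 0;0.055 0.016 0 0 0 -0.4 0;0.09 0.027 0 0 0 -0.4 0;0.125 0.037 0 0 0 -0.4 0;0.155 0.046 0.015 0 0 -0.4 0;0.18 0.053 0.04 0 0 -0.4 0;0.1946 0.0569 0.07 0 0 -0.4 0;0.1946 0.0569 0.105 0 0 -0.4 0;0.1946 0.0569 0.14 0 0 -0.4 0;0.1946 0.0569 0.175 0 0 -0.4 0;0.1946 0.0569 0.205 0 0 -0.4 0;0.1946 0.0569 0.22 0 0 -0.4 0")

```text
time_s: 7.33
ee_pos: [588.9, 105.9, 45.7]
ee_rot: [-179.6, 0.1, 90.5]
force: [-0.7, 0.4, -1.8]
gripper_width: 11.0
gripper_force: 45.0
```

send_rows(targets="0 0 0.007 0 0 0 0;0 0 0.007 0 0 0 0;0 0 0.007 0 0 0 0;0 0 0.007 0 0 0 0;0 0 0.007 0 0 0 0;0 0 0.007 0 0 0 0")

```text
time_s: 7.83
ee_pos: [592.7, 105.1, 44.4]
ee_rot: [179.8, -0.0, 90.4]
force: [0.4, -0.2, -0.9]
gripper_width: 10.8
gripper_force: 45.0
```

```bash
echo 'c.mv(.1946,.0569,.22,-.4).mv(0,0,.007)' >> c.py
python3 - <<'E'
from c import *
s=env.state();print(s['time_s'],s['ee_pos'],s['ee_rot'],s['force'],s['torque'],c.p,c.yaw)
a=grab('scene'); b=grab('top')
x=cv2.resize(a['image'][205:285,225:345],None,fx=4,fy=4,interpolation=cv2.INTER_CUBIC); y=cv2.resize(b['image'][180:250,200:320],None,fx=4,fy=4,interpolation=cv2.INTER_CUBIC)
cv2.imwrite('pics/st.png',np.vstack([x,y]))
for f in(a,b): print(proj(f,[591.5,3,62]),proj(f,[592,-27,62]))
E
```

```text
7.8333 [592.72561783 105.09603903  44.36473684] [ 1.79844189e+02 -1.65811218e-02  9.04059167e+01] [ 0.36100666 -0.24581597 -0.85877232] [ 0.03443678 -0.06822921  0.03333159] [591.84558578 104.96032796  42.976     ] 90.40399999999998
[278.50746075 230.46359798] [286.64830948 228.0180507 ]
[254.90973864 213.26882743] [266.44658326 212.97918569]
```

View pics/st.png

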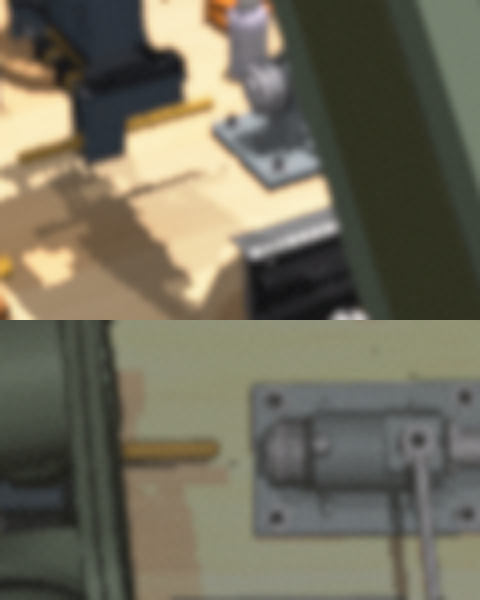

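The scene crop shows the bar in line with the nose (the bar's line extended meets the nose at about (262,88)). The top crop shows the bar at row ~449, with the barrel and nose middle at about 450–455. Both are within the lead-in, so I'll feed carefully.

send_rows(targets="-0.005 0 0 0 0 0 0;-0.011 0 0 0 0 0 0;-0.017 0 0 0 0 0 0;-0.022 0 0 0 0 0 0;-0.025 0 0 0 0 0 0;-0.025 0 0 0 0 0 0;-0.025 0 0 0 0 0 0;-0.025 0 0 0 0 0 0")

```text
time_s: 8.6
ee_pos: [592.1, 80.0, 42.9]
ee_rot: [-180.0, -0.0, 90.4]
force: [-0.2, -0.3, -1.3]
gripper_width: 10.8
gripper_force: 45.0
```

send_rows(targets="-0.001 0 0 0 0 0 0;-0.002 0 0 0 0 0 0;-0.003 0 0 0 0 0 0;-0.004 0 0 0 0 0 0;-0.004 0 0 0 0 0 0")

```text
time_s: 9.02
ee_pos: [592.1, 75.8, 42.9]
ee_rot: [-180.0, 0.0, 90.4]
force: [0.9, -0.2, -1.4]
gripper_width: 10.8
gripper_force: 45.0
```

send_rows(targets="-0.001 0 0 0 0 0 0;-0.002 0 0 0 0 0 0;-0.003 0 0 0 0 0 0;-0.003 0 0 0 0 0 0")

```text
time_s: 9.35
ee_pos: [592.1, 72.7, 42.9]
ee_rot: [180.0, 0.0, 90.4]
force: [-0.8, 0.3, -2.6]
gripper_width: 10.9
gripper_force: 45.0
```

send_rows(targets="-0.001 0 0 0 0 0 0;-0.002 0 0 0 0 0 0;-0.002 0 0 0 0 0 0")

```text
time_s: 9.6
ee_pos: [592.1, 70.8, 42.9]
ee_rot: [180.0, 0.0, 90.4]
force: [-0.3, -0.2, -1.3]
gripper_width: 10.9
gripper_force: 45.0
```

send_rows(targets="-0.001 0 0 0 0 0 0;-0.002 0 0 0 0 0 0;-0.002 0 0 0 0 0 0")

```text
time_s: 9.85
ee_pos: [592.1, 68.8, 42.9]
ee_rot: [180.0, 0.0, 90.4]
force: [0.1, -0.4, -2.2]
gripper_width: 10.7
gripper_force: 45.0
```

send_rows(targets="-0.001 0 0 0 0 0 0;-0.002 0 0 0 0 0 0;-0.002 0 0 0 0 0 0")

```text
time_s: 10.1
ee_pos: [592.1, 66.7, 42.9]
ee_rot: [-180.0, 0.0, 90.4]
force: [0.7, 0.2, -1.5]
gripper_width: 10.5
gripper_force: 45.0
```

send_rows(targets="-0.001 0 0 0 0 0 0;-0.002 0 0 0 0 0 0;-0.002 0 0 0 0 0 0")

```text
time_s: 10.35
ee_pos: [592.0, 64.8, 42.9]
ee_rot: [-180.0, 0.0, 90.4]
force: [0.4, -0.0, -2.0]
gripper_width: 11.1
gripper_force: 45.0
```

send_rows(targets="-0.001 0 0 0 0 0 0;-0.002 0 0 0 0 0 0;-0.003 0 0 0 0 0 0;-0.003 0 0 0 0 0 0")

```text
time_s: 10.68
ee_pos: [591.9, 61.7, 42.9]
ee_rot: [-180.0, 0.0, 90.4]
force: [-1.4, -0.4, -1.4]
gripper_width: 11.0
gripper_force: 45.0
```

send_rows(targets="-0.001 0 0 0 0 0 0;-0.002 0 0 0 0 0 0;-0.003 0 0 0 0 0 0;-0.003 0 0 0 0 0 0")

```text
time_s: 11.02
ee_pos: [592.0, 58.8, 42.9]
ee_rot: [-180.0, 0.0, 90.4]
force: [-0.9, 1.2, -1.7]
gripper_width: 10.8
gripper_force: 45.0
```

send_rows(targets="-0.001 0 0 0 0 0 0;-0.002 0 0 0 0 0 0;-0.003 0 0 0 0 0 0;-0.003 0 0 0 0 0 0")

```text
time_s: 11.35
ee_pos: [592.1, 55.8, 42.9]
ee_rot: [-180.0, 0.0, 90.4]
force: [-1.8, 0.6, -0.5]
gripper_width: 10.8
gripper_force: 45.0
```

send_rows(targets="-0.001 0 0 0 0 0 0;-0.002 0 0 0 0 0 0;-0.003 0 0 0 0 0 0;-0.003 0 0 0 0 0 0")

```text
time_s: 11.68
ee_pos: [592.2, 52.7, 42.9]
ee_rot: [-180.0, 0.0, 90.4]
force: [-1.6, 0.6, -0.8]
gripper_width: 11.2
gripper_force: 45.0
```

send_rows(targets="-0.001 0 0 0 0 0 0;-0.002 0 0 0 0 0 0;-0.003 0 0 0 0 0 0;-0.003 0 0 0 0 0 0")

```text
time_s: 12.02
ee_pos: [592.2, 49.7, 42.9]
ee_rot: [-180.0, 0.0, 90.4]
force: [-2.7, 0.6, -0.5]
gripper_width: 11.1
gripper_force: 45.0
```

send_rows(targets="-0.001 0 0 0 0 0 0;-0.002 0 0 0 0 0 0;-0.003 0 0 0 0 0 0;-0.003 0 0 0 0 0 0")

```text
time_s: 12.35
ee_pos: [592.2, 46.7, 42.9]
ee_rot: [-180.0, 0.0, 90.4]
force: [-2.3, 1.0, -0.4]
gripper_width: 11.0
gripper_force: 45.0
```

send_rows(targets="-0.001 -0.0004 0 0 0 0 0;-0.002 -0.0004 0 0 0 0 0;-0.002 -0.0004 0 0 0 0 0")

```text
time_s: 12.6
ee_pos: [592.1, 44.6, 43.0]
ee_rot: [180.0, 0.0, 90.4]
force: [-1.0, 0.6, -0.7]
gripper_width: 11.1
gripper_force: 45.0
```

send_rows(targets="-0.001 0 0 0 0 0 0;-0.002 0 0 0 0 0 0;-0.002 0 0 0 0 0 0")

```text
time_s: 12.85
ee_pos: [592.0, 42.7, 43.0]
ee_rot: [180.0, 0.0, 90.4]
force: [-1.3, -0.7, -2.1]
gripper_width: 11.1
gripper_force: 45.0
```

send_rows(targets="-0.0005 0 0 0 0 0 0;-0.001 0 0 0 0 0 0;-0.0015 0 0 0 0 0 0;-0.0015 0 0 0 0 0 0")

```text
time_s: 13.18
ee_pos: [592.0, 41.3, 42.9]
ee_rot: [180.0, 0.0, 90.4]
force: [-0.5, 1.6, -1.2]
gripper_width: 10.9
gripper_force: 45.0
```

send_rows(targets="-0.0005 0 0 0 0 0 0;-0.001 0 0 0 0 0 0;-0.001 0 0 0 0 0 0", grip_force=14)

```text
time_s: 13.43
ee_pos: [591.9, 40.3, 42.9]
ee_rot: [180.0, 0.0, 90.4]
force: [-1.2, 0.0, -2.4]
gripper_width: 11.5
gripper_force: 14.0
```

send_rows(targets="-0.0005 0 0 0 0 0 0;-0.001 0 0 0 0 0 0;-0.001 0 0 0 0 0 0")

```text
time_s: 13.68
ee_pos: [591.9, 39.5, 42.9]
ee_rot: [-180.0, 0.0, 90.4]
force: [-0.4, -0.2, -1.2]
gripper_width: 11.8
gripper_force: 14.0
```

send_rows(targets="-0.0005 0 0 0 0 0 0;-0.001 0 0 0 0 0 0;-0.001 0 0 0 0 0 0")

```text
time_s: 13.93
ee_pos: [591.8, 38.6, 42.9]
ee_rot: [-180.0, -0.0, 90.4]
force: [-0.9, 1.9, -1.9]
gripper_width: 11.3
gripper_force: 14.0
```

send_rows(targets="-0.0005 0 0 0 0 0 0;-0.001 0 0 0 0 0 0;-0.001 0 0 0 0 0 0")

```text
time_s: 14.18
ee_pos: [591.7, 37.6, 42.8]
ee_rot: [-180.0, -0.0, 90.4]
force: [-1.0, 3.0, -2.1]
gripper_width: 11.3
gripper_force: 14.0
```

send_rows(targets="-0.0005 0 0 0 0 0 0;-0.001 0 0 0 0 0 0;-0.001 0 0 0 0 0 0")

```text
time_s: 14.43
ee_pos: [591.7, 37.0, 42.8]
ee_rot: [-180.0, -0.1, 90.4]
force: [-1.5, 5.5, -3.0]
gripper_width: 11.4
gripper_force: 14.0
```

send_rows(targets="-0.0005 0 0 0 0 0 0;-0.001 0 0 0 0 0 0;-0.001 0 0 0 0 0 0")

```text
time_s: 14.68
ee_pos: [591.7, 36.4, 42.8]
ee_rot: [-180.0, -0.1, 90.4]
force: [-2.5, 6.8, -2.8]
gripper_width: 11.6
gripper_force: 14.0
```

send_rows(targets="-0.0004 0 0 0 0 0 0;-0.0007 0 0 0 0 0 0;-0.0007 0 0 0 0 0 0;-0.0007 0 0 0 0 0 0")

```text
time_s: 15.02
ee_pos: [591.7, 35.9, 42.8]
ee_rot: [-180.0, -0.1, 90.4]
force: [-2.4, 8.1, -1.6]
gripper_width: 11.4
gripper_force: 14.0
```

send_rows(targets="-0.0004 0 0 0 0 0 0;-0.0007 0 0 0 0 0 0;-0.0007 0 0 0 0 0 0;-0.0007 0 0 0 0 0 0")

```text
time_s: 15.35
ee_pos: [591.7, 35.4, 42.9]
ee_rot: [-180.0, -0.1, 90.4]
force: [-1.6, 7.1, -2.6]
gripper_width: 11.3
gripper_force: 14.0
```

```bash
cat >> h.py <<'E'
def barend(f):
    im=f['image'].astype(int)
    hsv=cv2.cvtColor(f['image'],cv2.COLOR_BGR2HSV)
    p=cv2.resize(hsv[100:180,266:282,1].astype(np.float32).mean(1)[:,None],None,fx=1,fy=10).ravel()
    return p
E
python3 - <<'E'
from h import *
import pickle
f=pickle.load(open('w3.pkl','rb')); g=grab('wrist','w4.png'); pickle.dump(g,open('w4.pkl','wb'))
for q in(f,g):
    hsv=cv2.cvtColor(q['image'],cv2.COLOR_BGR2HSV); print([int(x) for x in hsv[120:150,268:280,1].mean(1)]); 
print(env.state()['force'],env.state()['ee_pos'])
E
```

```text
[85, 84, 83, 82, 77, 75, 77, 76, 75, 77, 77, 74, 78, 92, 131, 163, 175, 175, 171, 173, 168, 168, 170, 170, 170, 168, 171, 170, 170, 171]
[97, 100, 98, 97, 97, 98, 97, 100, 98, 98, 96, 98, 98, 113, 142, 170, 171, 174, 173, 171, 171, 171, 169, 170, 172, 167, 168, 171, 169, 171]
[-0.62744309  8.56749292 -1.83916266] [591.75977639  35.38693903  42.85293525]
```

send_rows(targets="-0.0004 0 0 0 0 0 0;-0.0008 0 0 0 0 0 0;-0.0008 0 0 0 0 0 0;-0.0008 0 0 0 0 0 0")

```text
time_s: 15.73
ee_pos: [591.8, 35.2, 42.9]
ee_rot: [-180.0, -0.2, 90.3]
force: [-1.4, 10.0, -2.0]
gripper_width: 11.8
gripper_force: 14.0
```

send_rows(targets="-0.0003 0 0 0 0 0 0;-0.0005 0 0 0 0 0 0;-0.0005 0 0 0 0 0 0;-0.0005 0 0 0 0 0 0")

```text
time_s: 16.07
ee_pos: [591.8, 35.2, 42.9]
ee_rot: [-180.0, -0.2, 90.3]
force: [-1.8, 10.3, -2.3]
gripper_width: 11.7
gripper_force: 14.0
```

```bash
python3 - <<'E'
from h import *
F=[];P=[]
for i in range(6):
    g=grab('wrist'); s=env.state(); F.append(s['force']); P.append(s['ee_pos'])
print(np.mean(F,0),np.std(F,0),np.mean(P,0),s['time_s'],s['torque'],s['ee_rot'])
hsv=cv2.cvtColor(g['image'],cv2.COLOR_BGR2HSV); print([int(x) for x in hsv[130:140,268:280,1].mean(1)])
E
```

```text
[-1.87241415 11.04476842 -2.30269993] [0.54609551 0.33516509 0.62297291] [591.79411488  35.17665257  42.90547824] 16.3667 [ 1.94064152  0.13538076 -0.11694074] [-179.98893626   -0.2259741    90.31907691]
[97, 94, 100, 111, 147, 170, 170, 170, 173, 172]
```

send_rows(targets="-0.0002 0 0 0 0 0 0;-0.0004 0 0 0 0 0 0;-0.0004 0 0 0 0 0 0")

```text
time_s: 16.62
ee_pos: [591.8, 35.1, 43.0]
ee_rot: [-180.0, -0.3, 90.3]
force: [-1.6, 11.6, -1.7]
gripper_width: 11.5
gripper_force: 14.0
```

```bash
python3 - <<'E'
from h import *
F=[];P=[]
for i in range(6):
    g=grab('wrist'); s=env.state(); F.append(s['force']); P.append(s['ee_pos'])
print(np.array(F).round(1)[:,1],np.mean(F,0),np.array(P).round(2)[:,1],s['time_s'],s['ee_rot'])
hsv=cv2.cvtColor(g['image'],cv2.COLOR_BGR2HSV); print([int(x) for x in hsv[130:140,268:280,1].mean(1)])
E
```

```text
[11.3 11.5 11.5 12.1 11.6 12.1] [-1.45949064 11.7041966  -1.86249353] [35.14 35.16 35.14 35.15 35.14 35.16] 16.9167 [-179.98763976   -0.26100071   90.3090963 ]
[97, 96, 99, 115, 150, 171, 173, 171, 175, 170]
```

send_rows(targets="-0.0003 0 0 0 0 0 0;-0.0006 0 0 0 0 0 0;-0.0006 0 0 0 0 0 0;-0.0006 0 0 0 0 0 0", grip_force=20)

```text
time_s: 17.25
ee_pos: [591.8, 35.1, 43.0]
ee_rot: [-180.0, -0.3, 90.3]
force: [-1.3, 14.5, -2.7]
gripper_width: 11.4
gripper_force: 20.0
```

```bash
python3 - <<'E'
from h import *
F=[];P=[]
for i in range(4):
    g=grab('wrist'); s=env.state(); F.append(s['force']); P.append(s['ee_pos'])
print(np.mean(F,0),np.array(P).round(2)[:,1],s['time_s'],s['ee_rot'])
hsv=cv2.cvtColor(g['image'],cv2.COLOR_BGR2HSV); print([int(x) for x in hsv[130:140,268:280,1].mean(1)])
E
```

```text
[-0.96699359 13.96839659 -2.45657731] [35.08 35.09 35.14 35.09] 17.45 [-179.98861722   -0.31197058   90.29140032]
[97, 96, 99, 117, 149, 169, 169, 171, 174, 170]
```

send_rows(targets="0.001 0 0 0 0 0 0;0.0022 0 0 0 0 0 0;0.0022 0 0 0 0 0 0")

```text
time_s: 17.7
ee_pos: [591.7, 35.2, 42.8]
ee_rot: [-180.0, -0.1, 90.4]
force: [-2.0, 6.7, -1.4]
gripper_width: 11.2
gripper_force: 20.0
```

send_rows(targets="0 0 0 0 0 0 20;0 0 0 0 0 0 40;0 0 0 0 0 0 60;0 0 0 0 0 0 60;0 0 0 0 0 0 60;0 0 0 0 0 0 60")

```text
time_s: 18.2
ee_pos: [592.2, 33.6, 43.1]
ee_rot: [180.0, 0.0, 90.4]
force: [0.9, 0.1, 0.5]
gripper_width: 48.7
gripper_force: 0.0
```

```bash
cat >> c.py <<'E'
for d in (25,4,3,2,2,2,2,3,3,3,3,3,3): c.mv(-d/1000,0,0)
c.mv(-.002,-.0004,0)
for d in (2,1.5,1,1,1,1,1,1,.7,.7,.8,.5,.4,.6,-2.2): c.mv(-d/1000,0,0)
E
python3 - <<'E'
from c import *
s=env.state();print(s['time_s'],s['ee_pos'],s['ee_rot'],s['force'],c.p,c.yaw)
g=grab('wrist','w5.png')
E
```

```text
18.2 [592.17118595  33.613993    43.08292415] [1.79970011e+02 1.91503802e-02 9.03935990e+01] [0.91265032 0.13885712 0.54269651] [591.94622182  33.95927253  42.976     ] 90.40399999999998
```

View pics/w5.png

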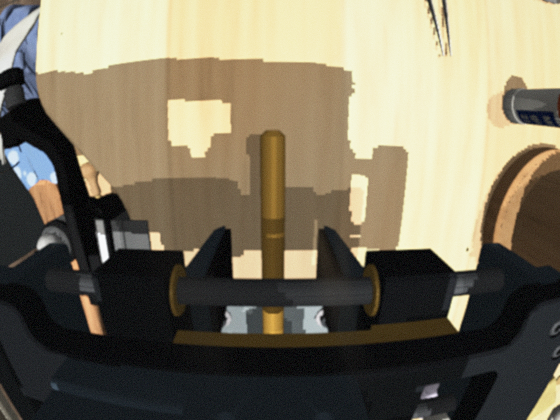

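The bar stays in the collet, tail at (272,131), and the fingers are clear at columns 225–320. I'll rise and go to the knob.

```bash
python3 - <<'E'
from c import *
c.mv(0,0,-.2); c.to([484,-131,243],4)
E
```

```text
from [591.9  34.  243. ] 90.4 (array([-0.1642, -0.1091, -0.    ]), array([ 0. , -0. , 86.4]))
```

send_rows(targets="0 0 -0.015 0 0 0 60;0 0 -0.04 0 0 0 60;0 0 -0.075 0 0 0 60;0 0 -0.11 0 0 0 60;0 0 -0.145 0 0 0 60;0 0 -0.175 0 0 0 50;0 0 -0.195 0 0 0 40;0 0 -0.2 0 0 0 40;0 0 -0.2 0 0 0 40")

```text
time_s: 19.0
ee_pos: [592.6, 33.9, 244.4]
ee_rot: [179.8, 0.0, 90.4]
force: [-0.1, -1.4, -0.6]
gripper_width: 36.9
gripper_force: 0.0
```

send_rows(targets="-0.014 -0.009 0 0 0 6 40;-0.028 -0.018 0 0 0 12 40;-0.042 -0.028 0 0 0 18 40;-0.056 -0.037 0 0 0 24 40;-0.07 -0.046 0 0 0 30 40;-0.084 -0.055 0 0 0 36 40;-0.098 -0.065 0 0 0 42 40;-0.112 -0.074 0 0 0 48 40;-0.126 -0.083 0 0 0 54 40;-0.14 -0.092 0 0 0 60 40;-0.154 -0.101 0 0 0 66 40;-0.164 -0.109 0 0 0 72 40")

```text
time_s: 20.0
ee_pos: [482.3, -131.6, 240.4]
ee_rot: [-179.9, 0.2, 18.1]
force: [0.2, 0.4, 0.5]
gripper_width: 36.5
gripper_force: 0.0
```

send_rows(targets="0 0 0 0 0 6 40;0 0 0 0 0 12 40;0 0 0 0 0 14.4 40;0 0 0 0 0 14.4 40;0 0 0 0 0 14.4 40;0 0 0 0 0 14.4 40")

```text
time_s: 20.5
ee_pos: [483.6, -130.6, 241.7]
ee_rot: [-180.0, 0.1, 4.1]
force: [-0.1, 0.5, 0.6]
gripper_width: 36.1
gripper_force: 0.0
```

```bash
echo 'c.mv(0,0,-.2).mv(-.164,-.109,0,72).mv(0,0,0,14.4)' >> c.py; python3 - <<'E'
from c import *
s=env.state();print(s['time_s'],s['ee_pos'],s['ee_rot'],s['force'],c.p,c.yaw)
g=grab('wrist','w6.png'); import pickle; pickle.dump(g,open('w6.pkl','wb'))
for P in ([484,-131,154],[484,-131,112],[592,-123,113]): print(proj(g,P,True))
E
```

```text
20.5 [ 483.59637878 -130.63798003  241.7124678 ] [-1.79959622e+02  1.25903976e-01  4.06688788e+00] [-0.08828378  0.46919709  0.62223636] [ 484.10530723 -130.8052174   242.976     ] 4.003999999999979
[272.8042182  210.56210158]
[272.94930826 198.19208781]
[272.52949314  82.87530291]
```

View pics/w6.png

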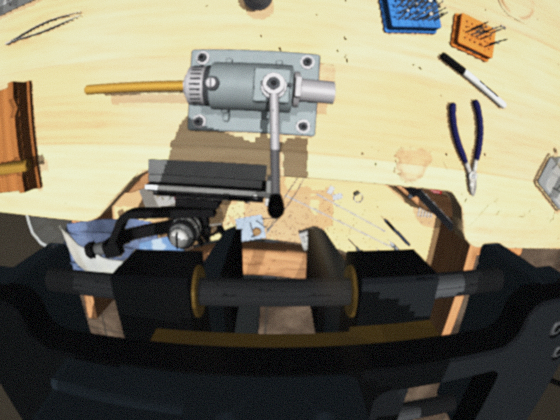

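The knob is at (276,205) and the pivot at (273,84). The bar is held in the nose. The knob is about 2 mm to −y of my estimate, so I'll shift and descend over it.

send_rows(targets="0 0.002 0.03 0 0 0 40;0 0.002 0.06 0 0 0 40;0 0.002 0.085 0 0 0 40;0 0.002 0.105 0 0 0 40;0 0.002 0.118 0 0 0 40;0 0.002 0.124 0 0 0 40;0 0.002 0.124 0 0 0 40;0 0.002 0.124 0 0 0 40")

```text
time_s: 21.22
ee_pos: [484.6, -132.9, 119.2]
ee_rot: [180.0, -0.0, 4.0]
force: [0.2, 0.9, 0.3]
gripper_width: 36.6
gripper_force: 0.0
```

send_rows(targets="0 0 0 0 0 0 18;0 0 0 0 0 0 18;0 0 0 0 0 0 18;0 0 0 0 0 0 18", grip_force=5)

```text
time_s: 21.55
ee_pos: [484.7, -132.5, 119.7]
ee_rot: [-180.0, -0.1, 4.0]
force: [0.3, 1.1, 1.5]
gripper_width: 17.0
gripper_force: 0.9
```

```bash
echo 'c.mv(0,.002,.124)' >> c.py; python3 - <<'E'
from c import *
print(c.p,c.yaw); v=c.R.inv().apply(np.array([592,-123.3,c.p[2]])-c.p); print(v, np.degrees(np.arctan2(*(c.p-[592,-123.3,0])[1::-1])))
for D in range(3,34,3):
    r=R.from_rotvec([0,0,-D],degrees=True); d=v-r.apply(v); print('%.4f %.4f 0 0 0 %d 18;'%(d[0]/1000,d[1]/1000,-D),end='')
E
```

```text
[ 484.24495946 -132.80033576  118.976     ] 4.00399999999998
[ 1.08155401e+02 -1.95303109e+00  3.32705883e-15] -174.96148598335307
0.0003 0.0057 0 0 0 -3 18;0.0008 0.0113 0 0 0 -6 18;0.0016 0.0169 0 0 0 -9 18;0.0028 0.0224 0 0 0 -12 18;0.0042 0.0279 0 0 0 -15 18;0.0059 0.0333 0 0 0 -18 18;0.0079 0.0386 0 0 0 -21 18;0.0101 0.0438 0 0 0 -24 18;0.0127 0.0489 0 0 0 -27 18;0.0155 0.0538 0 0 0 -30 18;0.0185 0.0586 0 0 0 -33 18;
```

send_rows(targets="0.0003 0.0057 0 0 0 -3 18;0.0008 0.0113 0 0 0 -6 18;0.0016 0.0169 0 0 0 -9 18;0.0028 0.0224 0 0 0 -12 18;0.0042 0.0279 0 0 0 -15 18;0.0059 0.0333 0 0 0 -18 18;0.0079 0.0386 0 0 0 -21 18;0.0101 0.0438 0 0 0 -24 18;0.0127 0.0489 0 0 0 -27 18;0.0155 0.0538 0 0 0 -30 18;0.0185 0.0586 0 0 0 -33 18;0.0185 0.0586 0 0 0 -33 18")

```text
time_s: 22.55
ee_pos: [507.1, -189.1, 119.4]
ee_rot: [-179.9, -0.1, 37.0]
force: [-0.2, 2.6, 1.8]
gripper_width: 16.6
gripper_force: 1.3
```

send_rows(targets="0.0003 0.0057 0 0 0 -3 18;0.0008 0.0113 0 0 0 -6 18;0.0016 0.0169 0 0 0 -9 18;0.0028 0.0224 0 0 0 -12 18;0.0042 0.0279 0 0 0 -15 18;0.0059 0.0333 0 0 0 -18 18;0.0079 0.0386 0 0 0 -21 18;0.0101 0.0438 0 0 0 -24 18;0.0127 0.0489 0 0 0 -27 18;0.0155 0.0538 0 0 0 -30 18;0.0155 0.0538 0 0 0 -30 18")

```text
time_s: 23.47
ee_pos: [550.7, -222.7, 119.0]
ee_rot: [-179.8, -0.0, 67.1]
force: [-2.7, 2.8, 1.8]
gripper_width: 16.6
gripper_force: 1.7
```

send_rows(targets="0.0003 0.0057 0 0 0 -3 18;0.0003 0.0057 0 0 0 -3 18;0.0003 0.0057 0 0 0 -3 18")

```text
time_s: 23.72
ee_pos: [555.7, -224.7, 119.0]
ee_rot: [-179.8, -0.0, 70.0]
force: [-3.0, 3.4, 2.9]
gripper_width: 16.2
gripper_force: 2.4
```

send_rows(targets="0.0001 0.0028 0 0 0 -1.5 18;0.0003 0.0057 0 0 0 -3 18;0.0003 0.0057 0 0 0 -3 18;0.0003 0.0057 0 0 0 -3 18")

```text
time_s: 24.05
ee_pos: [561.0, -226.4, 119.0]
ee_rot: [-179.8, -0.0, 73.0]
force: [-4.6, 3.1, 2.7]
gripper_width: 16.8
gripper_force: 2.4
```

send_rows(targets="0.0001 0.0015 0 0 0 -0.8 18;0.0001 0.0028 0 0 0 -1.5 18;0.0001 0.0028 0 0 0 -1.5 18;0.0001 0.0028 0 0 0 -1.5 18")

```text
time_s: 24.38
ee_pos: [563.4, -227.1, 118.9]
ee_rot: [-179.8, -0.0, 74.5]
force: [-5.0, 3.0, 3.6]
gripper_width: 16.4
gripper_force: 2.8
```

send_rows(targets="0.0001 0.0015 0 0 0 -0.8 18;0.0001 0.0028 0 0 0 -1.5 18;0.0001 0.0028 0 0 0 -1.5 18;0.0001 0.0028 0 0 0 -1.5 18")

```text
time_s: 24.72
ee_pos: [565.2, -227.5, 118.9]
ee_rot: [-179.7, -0.0, 76.0]
force: [-6.5, 4.3, 4.3]
gripper_width: 16.7
gripper_force: 3.8
```

send_rows(targets="0.0001 0.0015 0 0 0 -0.5 18;0.0001 0.0028 0 0 0 -1 18;0.0001 0.0028 0 0 0 -1 18;0.0001 0.0028 0 0 0 -1 18", grip_force=40)

```text
time_s: 25.05
ee_pos: [565.2, -227.4, 118.8]
ee_rot: [-179.3, -0.1, 77.0]
force: [-12.4, 5.6, 7.3]
gripper_width: 16.5
gripper_force: 6.9
```

send_rows(targets="0 0.0015 0 0 0 0 18;0 0.0025 0 0 0 0 18;0 0.0025 0 0 0 0 18;0 0.0025 0 0 0 0 18")

```text
time_s: 25.38
ee_pos: [565.2, -227.3, 118.7]
ee_rot: [-179.0, -0.1, 77.0]
force: [-18.4, 6.5, 11.2]
gripper_width: 16.5
gripper_force: 9.6
```

send_rows(targets="0 -0.002 0 0 0 0 18;0 -0.004 0 0 0 0 18;0 -0.005 0 0 0 0 18;0 -0.005 0 0 0 0 18")

```text
time_s: 25.72
ee_pos: [565.2, -227.4, 118.9]
ee_rot: [-179.7, -0.1, 77.0]
force: [-7.8, 4.6, 5.2]
gripper_width: 16.3
gripper_force: 3.9
```

send_rows(targets="0 0 0 0 0 0 30;0 0 0 0 0 0 45;0 0 0 0 0 0 45;0 0 0 0 0 0 45")

```text
time_s: 26.05
ee_pos: [568.7, -229.1, 119.1]
ee_rot: [179.9, 0.0, 77.0]
force: [0.2, -0.7, 0.6]
gripper_width: 39.7
gripper_force: 0.0
```

send_rows(targets="0 0 -0.01 0 0 0 45;0 0 -0.03 0 0 0 45;0 0 -0.06 0 0 0 45;0 0 -0.09 0 0 0 45;0 0 -0.12 0 0 0 45;0 0 -0.14 0 0 0 45;0 0 -0.15 0 0 0 45;0 0 -0.15 0 0 0 45;0 0 -0.15 0 0 0 45")

```text
time_s: 26.8
ee_pos: [568.0, -228.6, 268.6]
ee_rot: [-180.0, 0.0, 77.0]
force: [-0.6, -0.5, 0.0]
gripper_width: 41.0
gripper_force: 0.0
```

```bash
python3 - <<'E'
from h import *
s=env.state();print(s['time_s'],s['ee_pos'],s['ee_rot'],s['force'])
g=grab('wrist','w7.png'); import pickle; pickle.dump(g,open('w7.pkl','wb'))
E
```

```text
26.8 [ 567.97520152 -228.57390692  268.64011872] [-1.79993336e+02  6.22438783e-03  7.70024555e+01] [-0.58160075 -0.45749146  0.00157118]
```

View pics/w7.png

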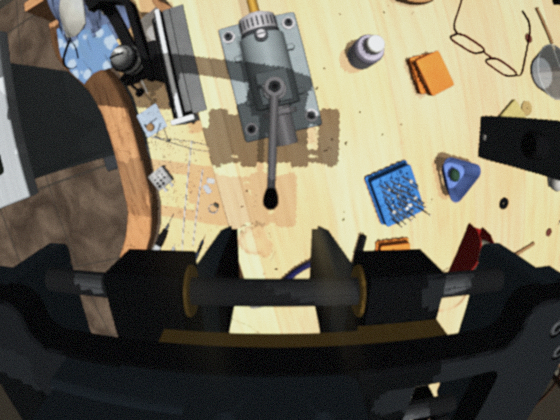

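The lever is at its end stop (knob (271,200), pivot (274,87)), the bar is in the nose at (252,5), and the glue stick is standing. I'll hand it in.

```bash
python3 - <<'E'
from h import *
import pickle; g=pickle.load(open('w7.pkl','rb'))
d=onz(g,271,203,154,True)-onz(g,274,87,113,True); print(np.degrees(np.arctan2(d[1],d[0]))+360-180.4)
print(env.job_done())
E
```

```text
75.1707251347907
the job is handed in; nothing more can be done
None
```

The round bar is fed in against the depth stop, released and clamped. The lever is against its end stop at about 75° (about 1.31 rad). I never touched the hex bar, glue stick or flush cutter, and the job was handed in at about 27 s. The feed force levelled off at 7–8 N in the ball, then rose to about 14 N with the bar no longer moving, which I read as the stop.

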